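# Drive out the stuck locking pin of a microscope lamp arm

### The job

The lamp arm of the microscope stand is locked by a stuck brass pin. Take the yellow drift punch from the wooden block and drive the pin down through its bore from above until it drops into the white tray below, then finish with the punch standing back in an empty hole of the block and the freed lamp arm swung towards the robot until it meets its stop. Leave the other things on the bench alone.

Things in the scene. Friction and masses are not known exactly. Their poses are not given: they have to be found in the camera images.
- bore (a point): Centre of the bore's mouth, ringed in red, in the top of the aluminium lamp arm, 122 mm above the bench. The vertical bore, 14 mm wide, countersunk at 45 degrees to 22 mm at the mouth, runs through the arm (18 mm) and the grey plate under it (18 mm, underside 84 mm above the bench). The pin's top is 8 mm below this point; a punch tip 41 mm below it sends the pin out. The point moves with the arm
- pivot (a point): Pivot of the lamp arm, on its top face, 70 mm from the bore; the axis is vertical. A screw head 22 mm wide stands 6 mm proud here
- lamp (a point): Centre, half-way up, of the small dark blue lamp barrel standing on the free end of the arm: 24 mm in diameter, 44 mm tall, its top 166 mm above the bench. It is 138 mm from the pivot and 68 mm from the bore, on the same line
- lamp_arm (a joint): Angle of the lamp arm in rad: 0 as it is locked by the pin, growing to 0.9 at its stop as it swings towards the robot (clockwise from above). Once freed it moves with light friction (about 1 N at the lamp) and stays where it is left
- stand: Fixed grey microscope stand; origin on the bench straight below the bore; y points from the bore to the pivot. A steel pole 25 mm thick and 218 mm tall stands at x +65, y +165 mm, on a foot 18 mm high. The space under the plate round the bore is open and holds the tray
- pin_mid (a point): Centre of the brass pin, 35 mm long: shank 12 mm in diameter on a head 18 mm wide, 5 mm thick, at its lower end, under the plate, so it can only leave downwards. z along the pin, to the shank end. It sticks by friction (about 6 to 15 N to push) until its top is nearly through the plate's underside, then falls into the tray
- tray_floor (a point): Centre of the inner floor of the loose white tray below the bore: 120 x 120 mm, 30 mm high, walls and floor 3 mm
- punch_grip (a point): Centre of the yellow handle of the drift punch: a cylinder 16 mm in diameter and 74 mm long (37 mm above and below this point). Below it the steel tip, 8 mm in diameter and 56 mm long, straight down in its hole at the start, this point 99 mm above the bench. z along the punch, away from the tip; about 0.11 kg
- punch_tip (a point): End of the punch's steel tip, on its axis, 93 mm below the handle's centre
- block: Fixed wooden tool block 60 x 150 x 62 mm (x, y, height), origin under its centre, with two holes 76 mm apart along its y, one for the punch and one for a shorter red-handled tool that stays there
- block_hole0 (a point): Mouth of the hole at y -38 mm of the block, 62 mm above the bench: 14 mm wide, 60 mm deep. A tool stands in it on the shoulder of its handle, the punch's tip then 6 mm above the bench. The punch may start in this hole or the other
- block_hole1 (a point): Mouth of the like hole at y +38 mm of the block
Things that resemble listed ones, but are neither listed nor needed, are in the scene too. Leave any green or red look-alike of the part that bears tray_floor alone.

How it is judged:
On the way, in this order (a step that is already met when the one before it is completed fails the run):
1. the punch, its tip in the bore, presses on the pin and has moved it down by 3 mm (contact force between punch and pin above 1 N and horizontal distance between punch_tip and bore below 0.007 m and distance of pin_mid from where it was at the start of the episode above 0.003 m).
2. the pin falls clear below the plate while the punch tip is still in the bore (height (world z) of pin_mid below 0.06 m and horizontal distance between punch_tip and bore below 0.009 m and height (world z) of punch_tip below 0.115 m).
At the end, for the whole second after the job is handed in: The pin lies in the white tray, at rest. The punch stands tip down in a hole of the block (tip less than 20 mm above the bench and within 12 mm of the hole's axis, less than 0.15 rad from upright), at rest. The lamp arm is at its stop (joint above 0.82 of 0.9 rad) (height (world z) of pin_mid below 0.035 m and x of pin_mid in the frame of tray_floor between -0.06 and 0.06 m and y of pin_mid in the frame of tray_floor between -0.06 and 0.06 m and linear speed of pin below 0.05 m/s and (horizontal distance between punch_tip and block_hole0 below 0.012 m or horizontal distance between punch_tip and block_hole1 below 0.012 m) and height (world z) of punch_tip below 0.02 m and angle between punch_grip's own z axis and vertical below 0.15 rad and linear speed of punch below 0.03 m/s and value of joint lamp_arm above 0.82 rad); the robot touches nothing.
It fails at once if the pin is touched by the gripper (contact force between the fingers and pin above 1 N).
It fails at once if another thing on the bench is moved by more than 30 mm (distance of any of eyepiece, objective, reagent, jar, dish, wrench, driver from where it was at the start of the episode above 0.03 m).
It also fails if it takes over 61 s, if anything falls off the work surface, if the arm or the gripper's body presses on something with over 40 N, if the wrist force passes 120 N, or if a joint passes its speed limit or range.

### The arm

A 7-joint arm with a two-finger parallel gripper is mounted at the origin on the work surface. World frame = base frame: x ahead of the robot, y to its left, z up, the work surface at z = 0. Lengths are in m, angles in rad, forces in N, time in s.
With the tool pointing down it reaches from about 0.35 to 0.9 m from the base axis. Payload 8.1 kg.
Tool frame: the origin (TCP) lies between the finger pads; the fingertips stand 19 mm ahead of it and the grasp point (between the pads) is the TCP; z points along the fingers, y is the line along which they close (so a half turn about z gives the same grasp; the last joint's range is limited). The gripper opens to 92 mm and grips with 3 to 60 N. Pads are 19 mm wide; open, the fingers measure 130 mm over their backs; the gripper's body (75 mm by 190 mm) begins 47 mm behind the grasp point.
Start: joints at [1.238, 0.434, 0.025, 1.573, -0.012, 1.134, -0.075], TCP at [0.142, -0.609, 0.218] pointing down, gripper open.
Joint ranges: [-2.62, 2.62], [-0.44, 2.09], [-1.27, 1.32], [0.08, 2.57], [-1.32, 4.46], [0.12, 2], [-2.74, 2.74]. Speed limits (rad/s): [2.22, 2.22, 3.01, 3.01, 3.14, 3.14, 3.14].

### API

Orientations are given as [roll, pitch, yaw] about the fixed x, y, z axes, in that order (R = Rz(yaw) Ry(pitch) Rx(roll)).
In Python, from rig import bot, vision gives the robot as it stands. The module is installed in compiled form; this text tells all that it offers.
- The arm moves only by the tool apply_moves, never from a script. Its argument "moves" is a list of rows, each a list of 7 numbers: the shift along the tool's x, y, z in mm, then the turn, a rotation vector about the tool's x, y, z in degrees, then the finger opening in mm, from 0 to 91.8. In form: [[x, y, z, wx, wy, wz, jaw], ...]. A call has 1 to 8 rows; each row shifts and turns the commanded pose from where the row before left it, along the tool's axes as they then stand; what a row does not reach is not made up. A row lasts 1/12 s, in which the tool goes at most 41.7 mm and 7.16 degrees, less where a joint would pass 70% of its speed; a pose out of reach is approached as far as the arm can. A call with a gripper value outside its range is refused whole. The fingers move at their own pace and stop on an object; "squeeze" is the grip in N (left out, the last holds). Time passes only in rows, so rows that do not move let the fingers close. It gives the time, the measured TCP pose, the force, the opening and the grip force at its end, in the units of the state.
- bot.observe(): the state, without advancing time (a new reading comes with each control period).
- vision.get_image(name): name is "scene" or "top"; returns the picture (480x640x3 uint8, blue, green, red); there is no depth.
- vision.camera_model(name): a dict with "fx", "fy", "cx", "cy" (pixels), "k1" (the pictures are not rectified: a ray, as slopes to the right and down, at radius r is drawn at 1 + k1 r^2 times it, then the intrinsics apply), "cam_to_world" (4x4, takes a point from camera to world coordinates). Camera axes: x right, y up, looking along -z (the intrinsics and any distortion apply to the point x, -y, -z); pixel columns grow to the right and rows downward; lengths in m; the calibration is good to about 2 mm. A picture is of the moment at which its call begins. camera_model takes no time and is no camera call.
- bot.finish_job(): hands the job in; it is judged then, once.
The state is a dict: "time": time; "joints": joint angles; "joint_velocities": joint speeds; "tau": joint torques, N m; "tool_pos": TCP position; "tcp_rot": TCP orientation; "contact_force": force on the tool from outside, world axes, zero at the start; "torque": the same for the moment, N m; "gripper_width": finger opening in m; "grasp_force": force on a finger pad.
Only numpy, scipy, OpenCV 4.12 (cv2) and the standard library are available. Lean on these libraries where they do the work, as an engineer would, in place of code of your own. Each camera call takes 0.05 s, during which the arm holds its last target. There are 200 camera calls.

## Working session

There is one attempt and no reset: what is moved stays moved. The work goes in short steps, Python scripts to look and compute and a tool call to move; the robot and the scene stay as the last step left them, time stands still between calls to the robot, and variables do not carry over. Pictures are saved under pics/ and viewed, at most 10 in all, crops included, and the job is handed in when it is done.

Besides the shell and the picture viewer there is one more tool, called after "Request:" in YAML: its name, and indented under it one key for each argument. apply_moves: Moves the arm, as the interface text tells. Its arguments: {"type":"object","properties":{"moves":{"type":"array","items":{"type":"array","items":{"type":"number"}}},"squeeze":{"type":"number"}},"required":["moves"]}

```bash
mkdir -p pics; cat > h.py <<'E'
import numpy as np, cv2
from rig import bot, vision
from scipy.spatial.transform import Rotation as Ro
def cam(n):
    m=vision.camera_model(n); return m,np.array(m["cam_to_world"])
def ray(n,u,v):
    m,T=cam(n); d=np.array([(u-m["cx"])/m["fx"],(v-m["cy"])/m["fy"]]); s=d.copy()
    for _ in range(30): s=d/(1+m["k1"]*(s@s))
    return T[:3,3],T[:3,:3]@np.array([s[0],-s[1],-1])
def atz(n,u,v,z):
    o,d=ray(n,u,v); return (o+d*(z-o[2])/d[2])
def proj(n,p):
    m,T=cam(n); c=T[:3,:3].T@(np.array(p)-T[:3,3]); s=np.array([c[0],-c[1]])/-c[2]
    s=s*(1+m["k1"]*(s@s)); return np.array([s[0]*m["fx"]+m["cx"],s[1]*m["fy"]+m["cy"]])
def tri(a,b):
    (o1,d1),(o2,d2)=ray("scene",*a),ray("top",*b)
    A=np.stack([d1,-d2],1); t=np.linalg.lstsq(A,o2-o1,rcond=None)[0]
    p,q=o1+d1*t[0],o2+d2*t[1]; return (p+q)/2,np.linalg.norm(p-q)
E
python3 - <<'E'
from h import *
for n in("scene","top"):
    cv2.imwrite(f"pics/{n}0.png",vision.get_image(n)); m,T=cam(n); print(n,m["fx"],m["k1"],T.round(3).tolist())
s=bot.observe();print(s["tool_pos"],s["tcp_rot"],s["gripper_width"],s["time"])
E
```

```text
scene 604.477358306901 -0.0020015002820862084 [[0.801, -0.325, 0.502, 1.002], [0.598, 0.459, -0.657, -0.791], [-0.017, 0.827, 0.562, 0.743], [0.0, 0.0, 0.0, 1.0]]
top 564.0553539626216 -0.04421118246847925 [[-0.004, 0.974, -0.225, 0.204], [-1.0, -0.005, -0.004, -0.063], [-0.005, 0.225, 0.974, 1.191], [0.0, 0.0, 0.0, 1.0]]
[ 0.14224062 -0.60813229  0.21723791] [-3.14021609e+00  1.28793225e-04  2.29856001e-01] 0.09151700551592513 0.1
```

View pics/scene0.png

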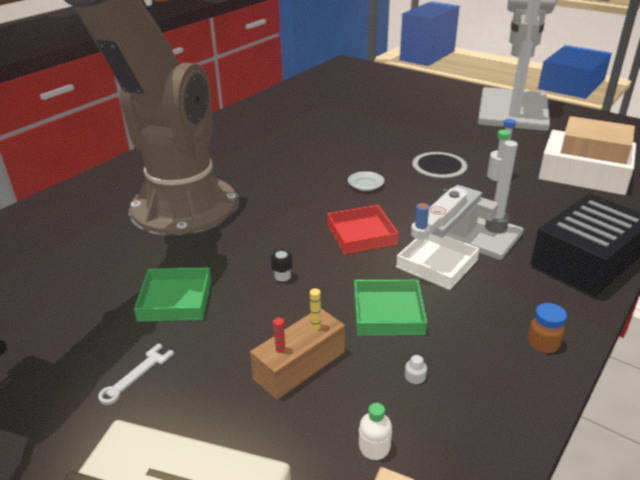

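View pics/top0.png

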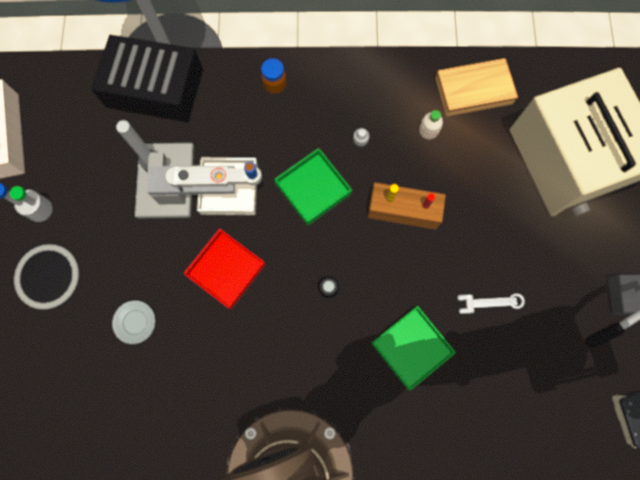

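The scene view shows the punch (315,310), the red tool (279,335), the lamp (422,215) and the white tray (437,258). In the top view the punch top is at (394,188), the bore at (219,175) and the lamp at (250,169). I'll enlarge these areas next.

```bash
python3 - <<'E'
from h import *
t=cv2.imread("pics/top0.png"); s=cv2.imread("pics/scene0.png")
def c(im,x,y,w,h,k): return cv2.resize(im[y:y+h,x:x+w],None,fx=k,fy=k,interpolation=cv2.INTER_CUBIC)
a=c(t,165,145,100,75,4); b=c(t,360,170,100,75,4); d=c(s,400,180,100,75,4); e=c(s,250,275,100,75,4)
cv2.imwrite("pics/crop.png",np.vstack([np.hstack([a,b]),np.hstack([d,e])]))
E
```

```text
(no output)
```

View pics/crop.png

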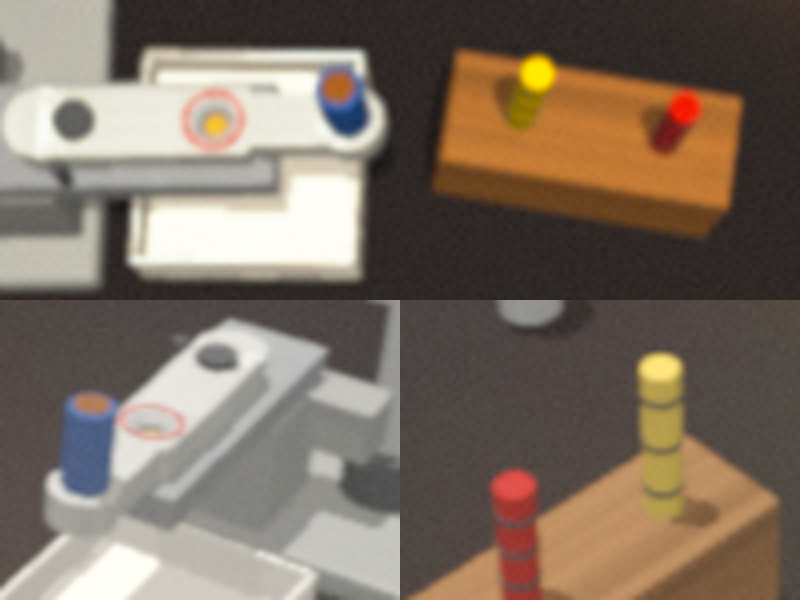

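```bash
python3 - <<'E'
from h import *
f=lambda ox,oy,x,y:(ox+(x+.5)/4-.5,oy+(y+.5)/4-.5)
P=dict(bore=(f(165,145,213,119),f(400,180,151,122),.122),pivot=(f(165,145,74,119),f(400,180,217,55),.128),
lamp=(f(165,145,338,88),f(400,180,93,104),.166),punch=(f(360,170,138,74),f(250,275,261,68),.136),
red=(f(360,170,285,107),f(250,275,115,186),.12))
for k,(a,b,z) in P.items(): print(k,atz("top",*a,z).round(4),atz("scene",*b,z).round(4),[np.round(q,4) for q in tri(b,a)])
for q in [(57,51),(341,97),(328,209),(40,163)]: print(atz("top",*f(360,170,*q),.062).round(4))
for q in [(142,50),(365,50),(360,270),(130,262)]: print(atz("top",*f(165,145,*q),.03).round(4))
E
```

```text
bore [0.5841 0.1438 0.122 ] [0.5838 0.143  0.122 ] [array([0.5839, 0.1436, 0.1219]), np.float64(0.0007)]
pivot [0.5825 0.2123 0.128 ] [0.5851 0.2101 0.128 ] [array([0.5836, 0.213 , 0.126 ]), np.float64(0.0007)]
lamp [0.5838 0.0755 0.166 ] [0.5847 0.0756 0.166 ] [array([0.5843, 0.0757, 0.1656]), np.float64(0.0007)]
punch [ 0.5487 -0.2062  0.136 ] [ 0.5498 -0.2072  0.136 ] [array([ 0.549 , -0.2063,  0.135 ]), np.float64(0.0001)]
red [ 0.5364 -0.2808  0.12  ] [ 0.5349 -0.2805  0.12  ] [array([ 0.5359, -0.2809,  0.1209]), np.float64(0.0008)]
[ 0.5857 -0.174   0.062 ]
[ 0.5598 -0.3223  0.062 ]
[ 0.4992 -0.3122  0.062 ]
[ 0.5246 -0.1636  0.062 ]
[0.6571 0.2022 0.03  ]
[0.6561 0.0796 0.03  ]
[0.5311 0.0794 0.03  ]
[0.5363 0.2032 0.03  ]
```

```bash
python3 - <<'E'
from h import *
s=bot.observe(); p0=s["tool_pos"]; R0=Ro.from_euler("xyz",s["tcp_rot"])
n=16; w=-(90-np.degrees(s["tcp_rot"][2]))/n; q=Ro.from_rotvec([0,0,w],degrees=True)
M=np.zeros((3,3)); R=R0
for i in range(n): M+=R.as_matrix(); R=R*q
d=np.linalg.solve(M,np.array([.549,-.2065,.24])-p0)
print(w,d*1000)
p=p0.copy();R=R0
for i in range(n): p=p+R.apply(d);R=R*q; print(p.round(2),end=' ')
E
```

```text
-4.801888827695916 [38.41947521  3.05371316 -1.40088147]
[ 0.18 -0.6   0.22] [ 0.22 -0.59  0.22] [ 0.25 -0.58  0.22] [ 0.29 -0.57  0.22] [ 0.32 -0.55  0.22] [ 0.36 -0.53  0.23] [ 0.39 -0.5   0.23] [ 0.42 -0.48  0.23] [ 0.44 -0.45  0.23] [ 0.47 -0.42  0.23] [ 0.49 -0.39  0.23] [ 0.51 -0.35  0.23] [ 0.52 -0.32  0.24] [ 0.53 -0.28  0.24] [ 0.54 -0.24  0.24] [ 0.55 -0.21  0.24]
```

Request:
apply_moves:
  moves:
    - [38.4, 3, -9, 0, 0, -4.8, 91]
    - [38.4, 3, -9, 0, 0, -4.8, 91]
    - [38.4, 3, -9, 0, 0, -4.8, 91]
    - [38.4, 3, -9, 0, 0, -4.8, 91]
    - [38.4, 3, -9, 0, 0, -4.8, 91]
    - [38.4, 3, -9, 0, 0, -4.8, 91]
    - [38.4, 3, 0, 0, 0, -4.8, 91]
    - [38.4, 3, 0, 0, 0, -4.8, 91]

```text
time: 0.77
tool_pos: [0.4171, -0.4774, 0.2721]
tcp_rot: [3.141, 0.0, 0.904]
contact_force: [0.4, -0.1, 0.1]
gripper_width: 0.0912
grasp_force: 0.0
```

Request:
apply_moves:
  moves:
    - [38.4, 3, 0, 0, 0, -4.8, 91]
    - [38.4, 3, 0, 0, 0, -4.8, 91]
    - [38.4, 3, 0, 0, 0, -4.8, 91]
    - [38.4, 3, 0, 0, 0, -4.8, 91]
    - [38.4, 3, 0, 0, 0, -4.8, 91]
    - [38.4, 3, 0, 0, 0, -4.8, 91]
    - [38.4, 3, 10, 0, 0, -4.8, 91]
    - [38.4, 3, 10, 0, 0, -4.8, 91]

```text
time: 1.43
tool_pos: [0.5494, -0.2049, 0.2518]
tcp_rot: [3.141, 0.0, 1.574]
contact_force: [0.7, 0.0, 0.2]
gripper_width: 0.0907
grasp_force: 0.0
```

Request:
apply_moves:
  moves:
    - [0, 0, 10, 0, 0, 0, 91]
    - [0, 0, 10, 0, 0, 0, 91]
    - [0, 0, 10, 0, 0, 0, 91]
    - [0, 0, 0, 0, 0, 0, 91]

```text
time: 1.77
tool_pos: [0.5468, -0.2082, 0.2194]
tcp_rot: [-3.138, -0.0, 1.567]
contact_force: [0.0, -0.3, -0.6]
gripper_width: 0.0909
grasp_force: 0.0
```

Request:
apply_moves:
  moves:
    - [0, 0, 0, 0, 0, 0, 91]
    - [0, 0, 0, 0, 0, 0, 91]
    - [0, 0, 0, 0, 0, 0, 91]

```text
time: 2.02
tool_pos: [0.5486, -0.2077, 0.2224]
tcp_rot: [3.141, 0.0, 1.569]
contact_force: [-0.3, 0.4, 0.7]
gripper_width: 0.0909
grasp_force: 0.0
```

Request:
apply_moves:
  moves:
    - [0, 0, 10, 0, 0, 0, 91]
    - [0, 0, 10, 0, 0, 0, 91]
    - [0, 0, 10, 0, 0, 0, 91]
    - [0, 0, 10, 0, 0, 0, 91]
    - [0, 0, 0, 0, 0, 0, 91]
    - [0, 0, 0, 0, 0, 0, 91]

```text
time: 2.52
tool_pos: [0.5479, -0.2066, 0.1809]
tcp_rot: [-3.14, -0.001, 1.57]
contact_force: [-0.1, 0.4, 0.4]
gripper_width: 0.0912
grasp_force: 0.0
```

Request:
apply_moves:
  moves:
    - [0, 0, 15, 0, 0, 0, 91]
    - [0, 0, 15, 0, 0, 0, 91]
    - [0, 0, 15, 0, 0, 0, 91]
    - [0, 0, 15, 0, 0, 0, 91]
    - [0, 0, 15, 0, 0, 0, 91]
    - [0, 0, 0, 0, 0, 0, 91]
    - [0, 0, 0, 0, 0, 0, 50]
    - [0, 0, 0, 0, 0, 0, 20]
  squeeze: 10

```text
time: 3.18
tool_pos: [0.5492, -0.2068, 0.108]
tcp_rot: [3.14, 0.0, 1.57]
contact_force: [-0.1, -0.7, 0.4]
gripper_width: 0.0816
grasp_force: 0.0
```

Request:
apply_moves:
  moves:
    - [0, 0, 0, 0, 0, 0, 5]
    - [0, 0, 0, 0, 0, 0, 5]
    - [0, 0, 0, 0, 0, 0, 5]
    - [0, 0, 0, 0, 0, 0, 5]
    - [0, 0, 0, 0, 0, 0, 5]
    - [0, 0, 0, 0, 0, 0, 5]

```text
time: 3.68
tool_pos: [0.5485, -0.2068, 0.107]
tcp_rot: [3.141, 0.0, 1.57]
contact_force: [0.4, 0.9, -0.3]
gripper_width: 0.0427
grasp_force: 0.0
```

Request:
apply_moves:
  moves:
    - [0, 0, 0, 0, 0, 0, 5]
    - [0, 0, 0, 0, 0, 0, 5]
    - [0, 0, 0, 0, 0, 0, 5]
    - [0, 0, 0, 0, 0, 0, 5]
    - [0, 0, 0, 0, 0, 0, 5]
    - [0, 0, 0, 0, 0, 0, 5]
  squeeze: 50

```text
time: 4.18
tool_pos: [0.5485, -0.2067, 0.1069]
tcp_rot: [-3.142, 0.0, 1.57]
contact_force: [-0.3, 0.2, -1.1]
gripper_width: 0.0144
grasp_force: 50.0
```

```bash
python3 - <<'E'
from h import *
for i in range(5): vision.get_image("top")
s=bot.observe();print(s["tool_pos"],s["tcp_rot"],s["gripper_width"],s["grasp_force"],s["contact_force"],s["torque"])
E
```

```text
[ 0.54843593 -0.20675175  0.10689289] [-3.14151293e+00  3.15984812e-08  1.57009073e+00] 0.014485232969232735 49.94999706745148 [ 0.55328862 -0.3203858  -1.28231004] [-0.01547322 -0.12457396  0.01078699]
```

Request:
apply_moves:
  moves:
    - [0, 0, -10, 0, 0, 0, 5]
    - [0, 0, -20, 0, 0, 0, 5]
    - [0, 0, -25, 0, 0, 0, 5]
    - [0, 0, -25, 0, 0, 0, 5]
    - [0, 0, -30, 0, 0, 0, 5]
    - [0, 0, -30, 0, 0, 0, 5]
    - [0, 0, -30, 0, 0, 0, 5]
    - [0, 0, -20, 0, 0, 0, 5]

```text
time: 5.1
tool_pos: [0.549, -0.2066, 0.3009]
tcp_rot: [3.138, 0.001, 1.57]
contact_force: [0.5, -0.2, -0.2]
gripper_width: 0.0148
grasp_force: 49.9
```

Request:
apply_moves:
  moves:
    - [35, 0, 0, 0, 0, 0, 5]
    - [35, 0, 0, 0, 0, 0, 5]
    - [35, 5, 0, 0, 0, 0, 5]
    - [35, 5, 0, 0, 0, 0, 5]
    - [35, 5, 0, 0, 0, 0, 5]
    - [35, 5, 0, 0, 0, 0, 5]
    - [35, 5, 0, 0, 0, 0, 5]
    - [35, 5, 0, 0, 0, 0, 5]

```text
time: 5.77
tool_pos: [0.5784, 0.0749, 0.2979]
tcp_rot: [3.141, 0.0, 1.57]
contact_force: [0.2, 0.1, -0.4]
gripper_width: 0.0146
grasp_force: 49.9
```

Request:
apply_moves:
  moves:
    - [35, 5, 0, 0, 0, 0, 5]
    - [25, 0, 0, 0, 0, 0, 5]
    - [10, 0, 0, 0, 0, 0, 5]
    - [0, 0, 0, 0, 0, 0, 5]
    - [0, 0, 0, 0, 0, 0, 5]
    - [0, 0, 0, 0, 0, 0, 5]
    - [0, 0, 0, 0, 0, 0, 5]

```text
time: 6.35
tool_pos: [0.5841, 0.1409, 0.297]
tcp_rot: [3.141, 0.001, 1.567]
contact_force: [0.0, 0.0, -0.4]
gripper_width: 0.015
grasp_force: 49.9
```

```bash
python3 - <<'E'
from h import *
s=bot.observe();p=s["tool_pos"];print(p,s["tcp_rot"],s["contact_force"])
t=vision.get_image("top"); c=vision.get_image("scene")
def crop(im,n,q):
    u=proj(n,q).round().astype(int)-[50,40]; print(n,u); return cv2.resize(im[u[1]:u[1]+80,u[0]:u[0]+100],None,fx=4,fy=4,interpolation=cv2.INTER_CUBIC)
tip=p-[0,0,.08]
print([proj("scene",p-[0,0,h]) for h in (.03,.045,.101)],[proj("top",p-[0,0,h]) for h in (.045,.101)],proj("scene",[.584,.1435,.122]))
a=crop(t,"top",tip);b=crop(c,"scene",tip)
cv2.imwrite("pics/c2.png",np.hstack([a,b]))
E
```

```text
[0.58406792 0.140933   0.29703853] [3.14139994e+00 1.13167104e-03 1.56724856e+00] [ 0.0092598  0.0141159 -0.3747688]
[array([444.63160496, 142.17437681]), array([443.79137563, 149.72323902]), array([440.76457357, 176.9113819 ])] [array([206.39047643, 149.88682731]), array([212.31376249, 161.15366675])] [437.59790721 210.03600334]
top [160 117]
scene [392 127]
```

View pics/c2.png

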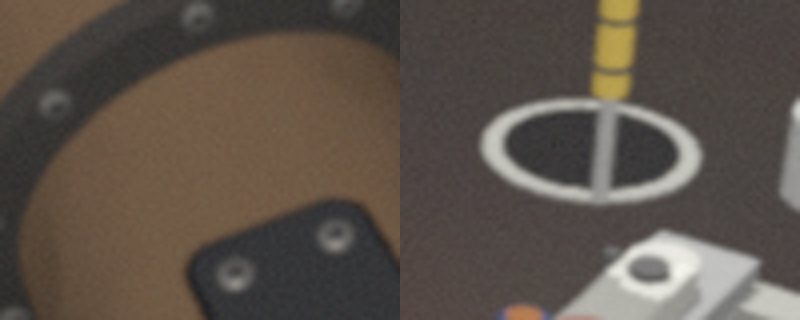

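The scene crop shows the punch upright in the gripper. Its tip is at about (441,177), against a predicted (440.8,176.9), so the grip is true. I'll line up and descend.

Request:
apply_moves:
  moves:
    - [2.5, 0, 10, 0, 0, 0, 5]
    - [0, 0, 20, 0, 0, 0, 5]
    - [0, 0, 20, 0, 0, 0, 5]
    - [0, 0, 12, 0, 0, 0, 5]
    - [0, 0, 0, 0, 0, 0, 5]
    - [0, 0, 0, 0, 0, 0, 5]
    - [0, 0, 0, 0, 0, 0, 5]
    - [0, 0, 0, 0, 0, 0, 5]

```text
time: 7.12
tool_pos: [0.5844, 0.1461, 0.2362]
tcp_rot: [3.14, -0.001, 1.57]
contact_force: [-0.4, 0.3, -0.6]
gripper_width: 0.0148
grasp_force: 49.9
```

```bash
python3 - <<'E'
from h import *
s=bot.observe();p=s["tool_pos"];print(p,s["tcp_rot"],s["contact_force"])
c=vision.get_image("scene")
u=np.array([390,165]); cv2.imwrite("pics/c3.png",cv2.resize(c[165:245,390:490],None,fx=6,fy=6,interpolation=cv2.INTER_CUBIC))
print((proj("scene",p-[0,0,.101])-u)*6+2.5,(proj("scene",[.584,.1435,.122])-u)*6+2.5)
E
```

```text
[0.58438784 0.14606639 0.23616117] [ 3.13968119e+00 -6.54663518e-04  1.57003837e+00] [-0.43391478  0.31430562 -0.5613557 ]
[296.7952647  234.83422326] [288.08744327 272.71602004]
```

View pics/c3.png

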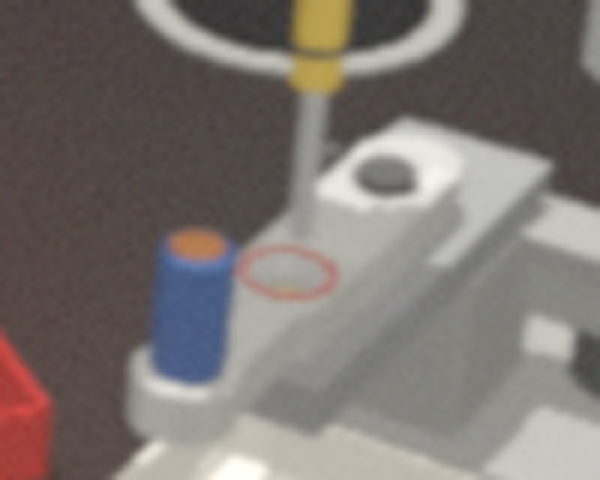

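The tip is at (300,235) and the bore ring is centred at (288,272), so the tip is about 2-3 mm too far in +y. I'll re-read before correcting.

```bash
python3 - <<'E'
from h import *
for i in range(8):
    vision.get_image("top"); print(bot.observe()["tool_pos"].round(4))
E
```

```text
[0.5842 0.146  0.2359]
[0.5841 0.1459 0.2358]
[0.584  0.1459 0.2356]
[0.5839 0.1459 0.2354]
[0.5838 0.1458 0.2353]
[0.5838 0.1458 0.2352]
[0.5838 0.1458 0.2351]
[0.5837 0.1457 0.235 ]
```

Request:
apply_moves:
  moves:
    - [-2.3, 0, 0, 0, 0, 0, 5]
    - [0, 0, 4, 0, 0, 0, 5]
    - [0, 0, 4, 0, 0, 0, 5]
    - [0, 0, 4, 0, 0, 0, 5]
    - [0, 0, 4, 0, 0, 0, 5]
    - [0, 0, 0, 0, 0, 0, 5]
    - [0, 0, 0, 0, 0, 0, 5]
    - [0, 0, 0, 0, 0, 0, 5]

```text
time: 8.23
tool_pos: [0.5838, 0.1435, 0.2189]
tcp_rot: [3.142, -0.0, 1.57]
contact_force: [0.2, -0.2, -0.3]
gripper_width: 0.015
grasp_force: 49.9
```

Request:
apply_moves:
  moves:
    - [0, 0, 0, 0, 0, 0, 5]
    - [0, 0, 0, 0, 0, 0, 5]
    - [0, 0, 0, 0, 0, 0, 5]
    - [0, 0, 0, 0, 0, 0, 5]

```text
time: 8.57
tool_pos: [0.5838, 0.1434, 0.2191]
tcp_rot: [3.141, -0.0, 1.57]
contact_force: [-0.3, 1.1, -1.6]
gripper_width: 0.0148
grasp_force: 49.9
```

Well aligned, with the tip at 0.118. Next I'll press onto the pin and drive it.

Request:
apply_moves:
  moves:
    - [0, 0, 2, 0, 0, 0, 5]
    - [0, 0, 2, 0, 0, 0, 5]
    - [0, 0, 2, 0, 0, 0, 5]
    - [0, 0, 2, 0, 0, 0, 5]
    - [0, 0, 2, 0, 0, 0, 5]
    - [0, 0, 2, 0, 0, 0, 5]
    - [0, 0, 2, 0, 0, 0, 5]
    - [0, 0, 0, 0, 0, 0, 5]

```text
time: 9.23
tool_pos: [0.5851, 0.1445, 0.2073]
tcp_rot: [3.137, -0.002, 1.57]
contact_force: [-1.8, -0.0, 14.4]
gripper_width: 0.0147
grasp_force: 50.0
```

Request:
apply_moves:
  moves:
    - [0, 0, 2, 0, 0, 0, 5]
    - [0, 0, 2, 0, 0, 0, 5]
    - [0, 0, 2, 0, 0, 0, 5]
    - [0, 0, 2, 0, 0, 0, 5]
    - [0, 0, 2, 0, 0, 0, 5]
    - [0, 0, 2, 0, 0, 0, 5]
    - [0, 0, 2, 0, 0, 0, 5]
    - [0, 0, 0, 0, 0, 0, 5]

```text
time: 9.9
tool_pos: [0.5849, 0.1445, 0.1931]
tcp_rot: [3.138, -0.001, 1.57]
contact_force: [-1.3, -0.1, 14.1]
gripper_width: 0.0147
grasp_force: 50.0
```

Request:
apply_moves:
  moves:
    - [0, 0, 2, 0, 0, 0, 5]
    - [0, 0, 2, 0, 0, 0, 5]
    - [0, 0, 2, 0, 0, 0, 5]
    - [0, 0, 2, 0, 0, 0, 5]
    - [0, 0, 2, 0, 0, 0, 5]
    - [0, 0, 0, 0, 0, 0, 5]
    - [0, 0, 0, 0, 0, 0, 5]

```text
time: 10.48
tool_pos: [0.5834, 0.1432, 0.1803]
tcp_rot: [-3.141, 0.0, 1.57]
contact_force: [-0.3, -0.8, -0.9]
gripper_width: 0.0146
grasp_force: 49.9
```

Request:
apply_moves:
  moves:
    - [0, 0, 2, 0, 0, 0, 5]
    - [0, 0, 2, 0, 0, 0, 5]
    - [0, 0, 0, 0, 0, 0, 5]
    - [0, 0, 0, 0, 0, 0, 5]

```text
time: 10.82
tool_pos: [0.5836, 0.1434, 0.1766]
tcp_rot: [-3.141, 0.0, 1.57]
contact_force: [0.5, -0.1, -0.4]
gripper_width: 0.0147
grasp_force: 49.9
```

```bash
python3 - <<'E'
from h import *
c=vision.get_image("scene")
cv2.imwrite("pics/c4.png",cv2.resize(c[165:295,380:510],None,fx=4.5,fy=4.5,interpolation=cv2.INTER_CUBIC))
E
```

```text
(no output)
```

View pics/c4.png

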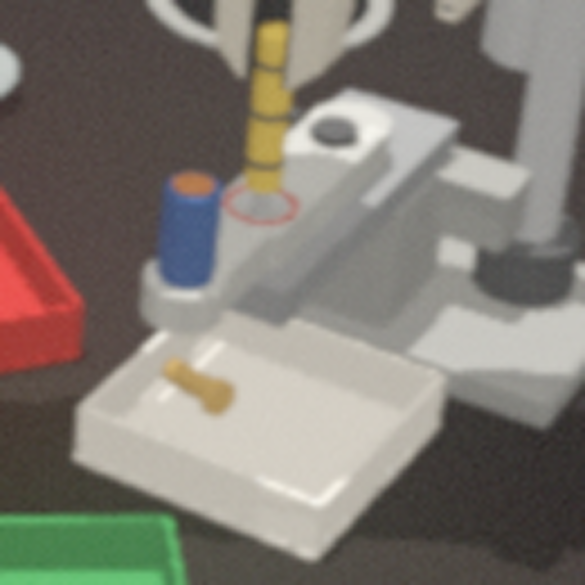

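The pin lies in the white tray (crop ~(200,385)). I'll raise the punch and carry it back.

Request:
apply_moves:
  moves:
    - [0, 0, -5, 0, 0, 0, 5]
    - [0, 0, -15, 0, 0, 0, 5]
    - [0, 0, -20, 0, 0, 0, 5]
    - [0, 0, -20, 0, 0, 0, 5]
    - [0, 0, -25, 0, 0, 0, 5]
    - [0, 0, -20, 0, 0, 0, 5]
    - [0, 0, -15, 0, 0, 0, 5]
    - [0, 0, 0, 0, 0, 0, 5]

```text
time: 11.53
tool_pos: [0.5851, 0.1443, 0.301]
tcp_rot: [3.136, -0.002, 1.57]
contact_force: [0.1, -0.9, -1.4]
gripper_width: 0.0147
grasp_force: 49.9
```

Request:
apply_moves:
  moves:
    - [-20, 0, 0, 0, 0, 0, 5]
    - [-35, -5, 0, 0, 0, 0, 5]
    - [-35, -5, 0, 0, 0, 0, 5]
    - [-35, -5, 0, 0, 0, 0, 5]
    - [-35, -5, 0, 0, 0, 0, 5]
    - [-35, -5, 0, 0, 0, 0, 5]
    - [-35, -5, 0, 0, 0, 0, 5]
    - [-35, -5, 0, 0, 0, 0, 5]

```text
time: 12.2
tool_pos: [0.5476, -0.1232, 0.2963]
tcp_rot: [-3.141, 0.0, 1.57]
contact_force: [1.0, -0.6, -0.3]
gripper_width: 0.0147
grasp_force: 50.0
```

Request:
apply_moves:
  moves:
    - [-35, 0, 15, 0, 0, 0, 5]
    - [-30, 0, 20, 0, 0, 0, 5]
    - [-15, 0, 20, 0, 0, 0, 5]
    - [-5, 0, 20, 0, 0, 0, 5]
    - [0, 0, 0, 0, 0, 0, 5]
    - [0, 0, 0, 0, 0, 0, 5]
    - [0, 0, 0, 0, 0, 0, 5]
    - [0, 0, 0, 0, 0, 0, 5]

```text
time: 12.87
tool_pos: [0.5495, -0.2054, 0.2234]
tcp_rot: [3.139, 0.0, 1.572]
contact_force: [0.3, -0.0, -1.0]
gripper_width: 0.0152
grasp_force: 49.9
```

```bash
python3 - <<'E'
from h import *
for i in range(6): c=vision.get_image("scene")
s=bot.observe();p=s["tool_pos"];print(p,s["tcp_rot"])
u=np.array([260,210]); cv2.imwrite("pics/c5.png",cv2.resize(c[210:340,260:370],None,fx=5,fy=4.6154,interpolation=cv2.INTER_CUBIC))
print((proj("scene",p-[0,0,.101])-u)*[5,4.6],(proj("scene",p-[0,0,.045])-u)*[5,4.6])
E
```

```text
[ 0.5487405  -0.2063247   0.22244793] [3.14080773e+00 3.79583780e-04 1.57058054e+00]
[274.23674045 405.72924052] [270.81545089 276.87631924]
```

View pics/c5.png

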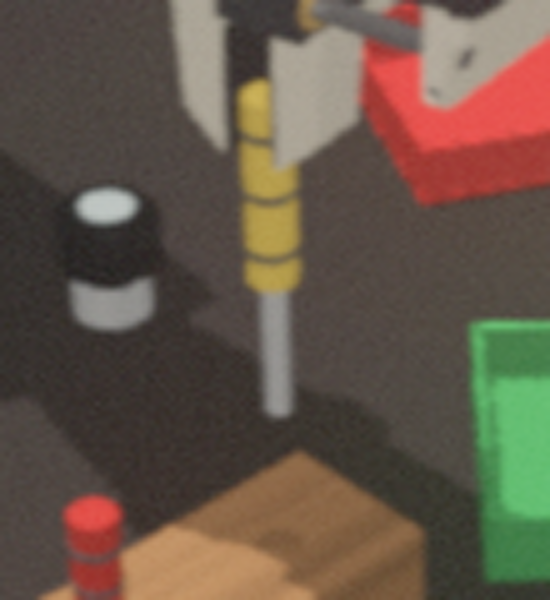

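The punch hangs upright above its hole, with its tip at crop (279,414), where predicted. I'll lower it.

Request:
apply_moves:
  moves:
    - [0, 0, 15, 0, 0, 0, 5]
    - [0, 0, 15, 0, 0, 0, 5]
    - [0, 0, 15, 0, 0, 0, 5]
    - [0, 0, 8, 0, 0, 0, 5]
    - [0, 0, 8, 0, 0, 0, 5]
    - [0, 0, 8, 0, 0, 0, 5]
    - [0, 0, 0, 0, 0, 0, 5]

```text
time: 13.75
tool_pos: [0.5479, -0.2064, 0.1517]
tcp_rot: [-3.14, -0.0, 1.57]
contact_force: [-0.8, 0.2, -1.1]
gripper_width: 0.0147
grasp_force: 49.9
```

Request:
apply_moves:
  moves:
    - [0, 0, 8, 0, 0, 0, 5]
    - [0, 0, 8, 0, 0, 0, 5]
    - [0, 0, 8, 0, 0, 0, 5]
    - [0, 0, 8, 0, 0, 0, 5]
    - [0, 0, 5, 0, 0, 0, 5]
    - [0, 0, 3, 0, 0, 0, 5]
    - [0, 0, 0, 0, 0, 0, 5]
    - [0, 0, 0, 0, 0, 0, 5]

```text
time: 14.42
tool_pos: [0.5485, -0.2065, 0.1129]
tcp_rot: [-3.142, -0.0, 1.57]
contact_force: [-0.5, -0.1, -0.5]
gripper_width: 0.0146
grasp_force: 49.9
```

Entered freely. I'll lower it the last few mm and release.

Request:
apply_moves:
  moves:
    - [0, 0, 2, 0, 0, 0, 5]
    - [0, 0, 2, 0, 0, 0, 5]
    - [0, 0, 0, 0, 0, 0, 5]
    - [0, 0, 0, 0, 0, 0, 5]
    - [0, 0, 0, 0, 0, 0, 30]
    - [0, 0, 0, 0, 0, 0, 60]
    - [0, 0, 0, 0, 0, 0, 60]
    - [0, 0, 0, 0, 0, 0, 60]

```text
time: 15.08
tool_pos: [0.5486, -0.2066, 0.1091]
tcp_rot: [3.141, 0.0, 1.57]
contact_force: [-0.7, -0.3, 0.5]
gripper_width: 0.0365
grasp_force: 0.0
```

Request:
apply_moves:
  moves:
    - [0, 0, 0, 0, 0, 0, 60]
    - [0, 0, 0, 0, 0, 0, 60]
    - [0, 0, 0, 0, 0, 0, 60]
    - [0, 0, 0, 0, 0, 0, 60]
    - [0, 0, 0, 0, 0, 0, 60]
    - [0, 0, 0, 0, 0, 0, 60]

```text
time: 15.58
tool_pos: [0.5485, -0.2066, 0.1089]
tcp_rot: [-3.142, 0.0, 1.57]
contact_force: [-0.9, 0.7, -0.4]
gripper_width: 0.06
grasp_force: 0.0
```

Request:
apply_moves:
  moves:
    - [0, 0, -15, 0, 0, 0, 60]
    - [0, 0, -25, 0, 0, 0, 60]
    - [0, 0, -30, 0, 0, 0, 60]
    - [0, 0, -30, 0, 0, 0, 60]
    - [0, 0, -30, 0, 0, 0, 60]
    - [30, 0, 0, 0, 0, 0, 60]
    - [35, 5, 0, 0, 0, 0, 60]
    - [35, 5, 0, 0, 0, 0, 60]

```text
time: 16.25
tool_pos: [0.5586, -0.1063, 0.2397]
tcp_rot: [3.14, 0.001, 1.568]
contact_force: [-0.4, 0.9, -1.1]
gripper_width: 0.06
grasp_force: 0.0
```

Request:
apply_moves:
  moves:
    - [35, 5, 0, 0, 0, 0, 60]
    - [35, 5, 0, 0, 0, 0, 60]
    - [35, 5, 0, 0, 0, 0, 60]
    - [35, 5, 0, 0, 0, 0, 60]
    - [30, 5, 0, 0, 0, 0, 60]
    - [12, 0, 0, 0, 0, 0, 60]
    - [0, 0, 0, 0, 0, 0, 60]
    - [0, 0, 0, 0, 0, 0, 60]

```text
time: 16.92
tool_pos: [0.5835, 0.0755, 0.2388]
tcp_rot: [-3.141, 0.001, 1.571]
contact_force: [-0.0, -0.4, -0.2]
gripper_width: 0.0602
grasp_force: 0.0
```

Request:
apply_moves:
  moves:
    - [0, 0, 10, 0, 0, 0, 60]
    - [0, 0, 15, 0, 0, 0, 60]
    - [0, 0, 10, 0, 0, 0, 60]
    - [0, 0, 0, 0, 0, 0, 60]
    - [0, 0, 0, 0, 0, 0, 60]
    - [0, 0, 0, 0, 0, 0, 60]

```text
time: 17.42
tool_pos: [0.5839, 0.0748, 0.2042]
tcp_rot: [3.141, 0.0, 1.569]
contact_force: [0.1, 0.3, 0.0]
gripper_width: 0.0606
grasp_force: 0.0
```

Request:
apply_moves:
  moves:
    - [0, 0, 12, 0, 0, 0, 60]
    - [0, 0, 12, 0, 0, 0, 60]
    - [0, 0, 12, 0, 0, 0, 60]
    - [0, 0, 12, 0, 0, 0, 60]
    - [0, 0, 0, 0, 0, 0, 60]
    - [0, 0, 0, 0, 0, 0, 60]

```text
time: 17.92
tool_pos: [0.5829, 0.0753, 0.1547]
tcp_rot: [-3.139, 0.0, 1.57]
contact_force: [-0.3, 0.2, -0.0]
gripper_width: 0.0601
grasp_force: 0.0
```

Request:
apply_moves:
  moves:
    - [0, -9, 0, 0, 0, 0, 60]
    - [0, -9, 0, 0, 0, 0, 60]
    - [0.5, -10, 0, 0, 0, 0, 60]
    - [1, -10, 0, 0, 0, 0, 60]
    - [2, -10, 0, 0, 0, 0, 60]
    - [3, -10, 0, 0, 0, 0, 60]
    - [0, 0, 0, 0, 0, 0, 60]
    - [0, 0, 0, 0, 0, 0, 60]

```text
time: 18.58
tool_pos: [0.525, 0.0824, 0.1562]
tcp_rot: [3.141, 0.0, 1.571]
contact_force: [0.7, 0.2, -0.0]
gripper_width: 0.06
grasp_force: 0.0
```

Request:
apply_moves:
  moves:
    - [3.3, -9.6, 0, 0, 0, 0, 60]
    - [4, -9.6, 0, 0, 0, 0, 60]
    - [5, -9, 0, 0, 0, 0, 60]
    - [5.5, -9, 0, 0, 0, 0, 60]
    - [6, -8, 0, 0, 0, 0, 60]
    - [7, -8, 0, 0, 0, 0, 60]
    - [0, 0, 0, 0, 0, 0, 60]
    - [0, 0, 0, 0, 0, 0, 60]

```text
time: 19.25
tool_pos: [0.472, 0.1136, 0.156]
tcp_rot: [3.142, -0.0, 1.572]
contact_force: [0.8, 0.1, -0.1]
gripper_width: 0.0599
grasp_force: 0.0
```

Request:
apply_moves:
  moves:
    - [7, -7, 0, 0, 0, 0, 60]
    - [6, -6, 0, 0, 0, 0, 60]
    - [0, -2, 0, 0, 0, 0, 60]
    - [0, 0, 0, 0, 0, 0, 60]
    - [0, 0, 0, 0, 0, 0, 60]

```text
time: 19.67
tool_pos: [0.458, 0.1267, 0.1561]
tcp_rot: [3.14, -0.001, 1.571]
contact_force: [4.3, 1.7, -3.2]
gripper_width: 0.0601
grasp_force: 2.0
```

Request:
apply_moves:
  moves:
    - [0, -2, 0, 0, 0, 0, 60]
    - [0, 0, 0, 0, 0, 0, 60]
    - [0, 0, 0, 0, 0, 0, 60]

```text
time: 19.92
tool_pos: [0.4561, 0.1261, 0.157]
tcp_rot: [3.14, -0.0, 1.57]
contact_force: [-2.2, -1.6, 11.4]
gripper_width: 0.0602
grasp_force: 6.0
```

Request:
apply_moves:
  moves:
    - [0, 2, 0, 0, 0, 0, 60]
    - [0, 8, 0, 0, 0, 0, 60]
    - [0, 8, -5, 0, 0, 0, 60]
    - [0, 0, -20, 0, 0, 0, 60]
    - [0, 0, -30, 0, 0, 0, 60]
    - [0, 0, -30, 0, 0, 0, 60]
    - [0, 0, -20, 0, 0, 0, 60]
    - [0, 0, 0, 0, 0, 0, 60]

```text
time: 20.58
tool_pos: [0.4754, 0.127, 0.2652]
tcp_rot: [3.136, -0.002, 1.57]
contact_force: [1.0, 1.9, -0.7]
gripper_width: 0.0604
grasp_force: 0.0
```

Request:
apply_moves:
  moves:
    - [-35, 0, 0, 0, 0, 0, 60]
    - [-40, 0, 0, 0, 0, 0, 60]
    - [-40, 0, 0, 0, 0, 0, 60]
    - [-40, 0, 0, 0, 0, 0, 60]
    - [-20, 0, 0, 0, 0, 0, 60]
    - [0, 0, 0, 0, 0, 0, 60]
    - [0, 0, 0, 0, 0, 0, 60]

```text
time: 21.17
tool_pos: [0.473, -0.0503, 0.2605]
tcp_rot: [-3.14, -0.0, 1.567]
contact_force: [-0.6, 1.0, -0.0]
gripper_width: 0.0605
grasp_force: 0.0
```

```bash
python3 - <<'E'
from h import *
t=vision.get_image("top");c=vision.get_image("scene")
cv2.imwrite("pics/c6.png",np.hstack([cv2.resize(t[130:240,120:300],(400,244)),cv2.resize(c[170:390,230:490],(400,338))[:244]]) if 0 else np.vstack([cv2.resize(t[120:245,120:460],(800,294)),cv2.resize(c[180:390,220:500],(400,300))[:, :].repeat(1,0) if 0 else cv2.copyMakeBorder(cv2.resize(c[180:390,220:500],(400,300)),0,0,0,400,cv2.BORDER_CONSTANT)]))
for th in(.82,.9): print((proj("top",[.584-.138*np.sin(th),.213-.138*np.cos(th),.166])-[120,120])*2.353)
E
```

```text
[246.67176961 228.77936364]
[235.94778919 237.52516941]
```

View pics/c6.png

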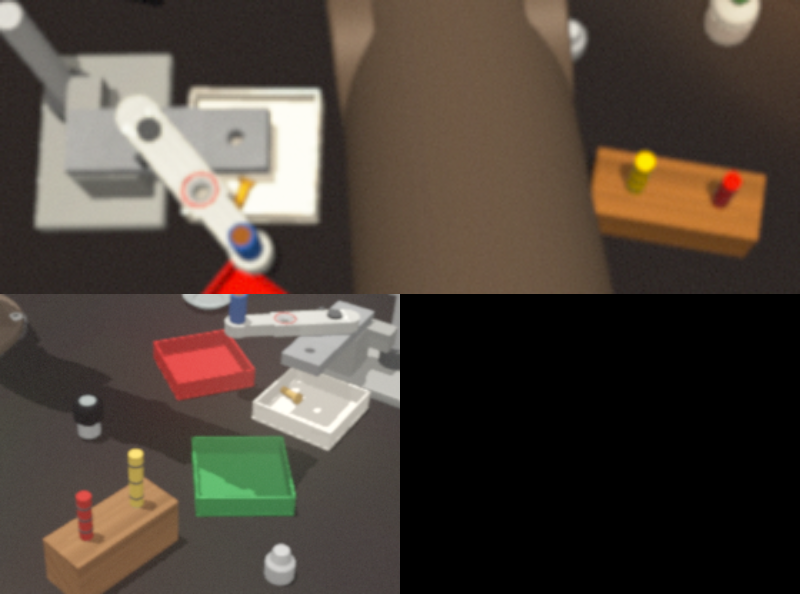

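The lamp top is at (241,235) in the top crop, against a predicted (236,237) at 0.9 rad and (247,229) at 0.82. The 6 N reaction against about 1 N of friction also says it is on the stop. The punch stands in its hole, and the pin is in the tray.

```bash
python3 -c "
from rig import bot
print(bot.finish_job())"
```

```text
the job is handed in; nothing more can be done
None
```

I handed the job in at about 21 s of the 61 s limit. The pin is in the white tray, the punch is back in its hole in the block, and the lamp arm is swung to its stop. The verdict was not reported back to me; this rests on the last pictures and force readings.

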